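# Hang a tile carrier on the drain rail and slide it over the bowl

### The job

Hang the wire tile carrier that stands on the table on the drain rail: bring it up to the rail's lower rod from the front, in the gap at the end where the upper keeper rod stops short, and set both its hooks over that rod; then slide it along under the keeper until it hangs centred over the bowl below the rail. Let go of it and leave it hanging still; do not shift the bowl or the carrier that already hangs on the rail.

Things in the scene. Friction and masses are not known exactly. Their poses are not given: they have to be found in the camera images.
- rail_mid (a point): Middle of the drain rail, on its axis, 200 mm above the table: a level smooth steel rod, 12 mm thick, 450 mm clear between the two wooden end frames of a firm, fixed rack (frames 220 and 248 mm high, feet 150 mm long). y runs along the rail, x level and square to it (away from the robot when the rack stands straight), z up. Nothing stands before the rail (its -x side).
- keeper_end (a point): Centre of the 13 mm rubber ball on the free end of the keeper, an 8 mm rod that runs straight above the rail, 24 mm higher axis to axis, from the rack's +y end frame to here (108 mm to the -y side of rail_mid). Under it nothing can be hooked on or lifted off; hooks already on the rail slide along beneath it. Axes as rail_mid.
- gap_mid (a point): Point on the rail's axis in the middle of the loading gap, 166 mm to the -y side of rail_mid. From 51 mm to its +y side (the keeper's ball) to 59 mm to its -y side (inner face of the end frame, 220 mm high) nothing is above the rail. Axes as rail_mid.
- carrier_grip (a point): Centre of the upright wooden grip (18 mm in x, 24 mm in y, 44 mm high) of the carrier to be hung; take it here from above, across its 24 mm. The carrier is one rigid piece, about 175 g: 5 mm steel wire with a glazed test tile fixed in it. It stands upright on the table. Its x points from the grip towards the hooks, y along its width, z up. Its weight lies about under the hooks.
- carrier_hook (a point): Where the rail's axis lies in the same carrier when hung: 44 mm to +x of the grip's centre, 30 mm below it. Its two hooks, 40 mm apart along y, are upside-down wire Us, free inside from 13 mm before to 17 mm behind this point; tops 11 mm above it, rear tips 14 mm below it. Behind the uprights, from 14 to 44 mm below this point, is an open throat: the rail can enter there level from behind (+x).
- carrier_foot (a point): Centre of the underside of the same carrier's flat wire foot (81 mm in x, 69 mm in y; it reaches 29 mm forward and 52 mm back of here), 122 mm straight below carrier_hook. The tile stands right above it, also straight below the hooks, up to 78 mm above the foot; so the rail cannot come in from underneath. Hung, the carrier's y lies along the rail's y and its grip is on the rail's -x side.
- bowl_mid (a point): Centre of the mouth of the bowl, level with its rim, 51 mm above the table: a plain round bowl, 124 mm across, that stands loose on the table straight below the rail, somewhere under the keeper. A hung carrier's foot passes 27 mm above the rim.
- hung_carrier_hook (a point): The same hook point of a second, equal carrier with another tile, which already hangs loose on the rail near its +y end. It is to be left alone.
- carrier: The same carrier as a whole; its origin is carrier_foot and its axes are those of carrier_grip.

How it is judged:
By the outcome, as a careful person would: the job done as asked, in the order asked, and still so for the second after the job is handed in, with the robot touching nothing.
It also fails if it takes over 48 s, if anything falls off the work surface, if the arm or the gripper's body presses on something with over 40 N, if the wrist force passes 120 N, or if a joint passes its speed limit or range.

### The arm

A 6-joint arm with a two-finger parallel gripper is mounted at the origin on a cart in front of the work surface, level with it; the furniture and walls round the work are solid. World frame = base frame: x ahead of the robot, y to its left, z up, the work surface at z = 0. Lengths are in m, angles in rad, forces in N, time in s.
With the tool pointing down it reaches from about 0.35 to 0.975 m from the base axis. Payload 4.9 kg.
Tool frame: the origin (TCP) lies midway between the tips of the shut fingers; the grasp point (between the pads) lies 19 mm behind it; y points along the fingers, z is the direction in which the jaws open and shut, and the axes are right-handed (so a half turn about y gives the same grasp; the last joint's range is limited). The gripper opens to 85 mm and grips with 20 to 120 N. Pads are 22 mm wide; open, the fingers measure 114 mm over their backs; the gripper's body (76 mm by 85 mm) begins 54 mm behind the grasp point. The pads swing forward as they close: fully open they stand 13 mm farther back than shut.
Start: joints at [-1.335, 0.053, 1.613, -0, 1.476, -0.119], TCP at [0.217, -0.586, 0.21] pointing down, gripper open.
Joint ranges: [-3.01, 3.01], [-1.01, 2.22], [0.06, 2.58], [-1.02, 4.17], [0.09, 2.62], [-3.14, 3.14]. Speed limits (rad/s): [2.57, 2.57, 3.14, 3.14, 3.14, 3.14].

### API

Orientations are given as a unit quaternion [w, x, y, z].
In Python, from plant import * gives the robot as it stands.
- The arm moves only by the shell command python3 -m crank 'ROWS'. ROWS is JSON, a list that holds one entry, the list of rows, each a list of 5 numbers: the gripper command: -1 is shut, 1 is fully open, values between are in proportion, then the shift along the tool's x, y, z in cm, then the turn about the tool's y in degrees. In form: [[[jaw, dx, dy, dz, twist], ...]]. A call has 1 to 8 rows; each row shifts and turns the commanded pose from where the row before left it, along the tool's axes as they then stand; what a row does not reach is not made up. A row lasts 1/8 s, in which the tool goes at most 62.5 mm and 10.7 degrees, less where a joint would pass 70% of its speed; a pose out of reach is approached as far as the arm can. A call with a gripper value outside its range is refused whole. The fingers move at their own pace and stop on an object; the grip force is fixed at half the most. Time passes only in rows, so rows that do not move let the fingers close. It gives the time, the measured TCP pose, the force and the opening at its end, in the units of the state.
- state(): the state, without advancing time (a new reading comes with each control period).
- grab_frame(name): name is "scene" or "side" or "wrist"; returns a dict with "frame" (420x560x3 uint8, red, green, blue), "fx", "fy", "cx", "cy" (pixels), "pose" (4x4, takes a point from camera to world coordinates). Camera axes: x right, y up, looking along -z (the intrinsics and any distortion apply to the point x, -y, -z); pixel columns grow to the right and rows downward; lengths in m; the calibration is good to about 2 mm. A picture is of the moment at which its call begins. There is no depth.
- job_done(): hands the job in, once; it reports no verdict.
The state is a dict: "time": time; "joint_pos": joint angles; "joint_vel": joint speeds; "joint_efforts": joint torques, N m; "tool_pos": TCP position; "tool_rot": TCP orientation; "contact_force": force on the tool from outside, world axes, zero at the start; "ft_torque": the same for the moment, N m; "gripper_width": opening from 0.0 (shut) to 1.0 (fully open).
Only numpy, scipy, OpenCV 4.12 (cv2) and the standard library are available. Lean on these libraries where they do the work, as an engineer would, in place of code of your own. Each camera call takes 0.05 s, during which the arm holds its last target.

## Working session

There is one attempt and no reset: what is moved stays moved. The work goes in short steps, Python scripts to look and compute and a shell command to move; the robot and the scene stay as the last step left them, time stands still between calls to the robot, and variables do not carry over. Pictures are saved under pics/ and viewed, and the job is handed in when it is done.

```bash
ls; mkdir -p pics; python3 - <<'E'
from plant import *
import cv2,numpy as np
s=state();print({k:np.round(v,4).tolist() for k,v in s.items()})
for n in("scene","side","wrist"):
    d=grab_frame(n);cv2.imwrite(f"pics/a_{n}.png",d["frame"][:,:,::-1]);print(n,d.keys(),d["fx"],d["fy"],d["cx"],d["cy"],np.round(d["pose"],4).tolist())
E
```

```text
pics
{'time': 0.0, 'joint_pos': [-1.335, 0.0534, 1.6143, 0.0, 1.476, -0.119], 'joint_vel': [-0.0004, -0.0002, 0.0007, 0.0008, -0.0009, 0.0007], 'joint_efforts': [0.0003, -39.3683, -37.0175, -0.0002, 0.0069, -0.0], 'tool_pos': [0.2169, -0.5854, 0.2085], 'tool_rot': [0.1247, -0.1248, 0.6968, -0.6953], 'contact_force': [0.0744, -0.8881, 0.0412], 'ft_torque': [-0.0423, 0.0344, 0.0403], 'gripper_width': 1.0041}
scene dict_keys(['frame', 'fx', 'fy', 'cx', 'cy', 'pose']) 496.4025261108955 496.4025261108955 276.1268933473471 202.64195941780903 [[0.5046, 0.3733, -0.7785, -0.2803], [-0.8633, 0.2303, -0.4491, -0.3976], [0.0116, 0.8987, 0.4385, 0.6286], [0.0, 0.0, 0.0, 1.0]]
side dict_keys(['frame', 'fx', 'fy', 'cx', 'cy', 'pose']) 498.4776382481776 498.4776382481776 279.9057379610319 211.8180056924144 [[0.9355, 0.2154, -0.28, 0.2437], [-0.3531, 0.595, -0.7221, -0.7414], [0.011, 0.7743, 0.6327, 0.8604], [0.0, 0.0, 0.0, 1.0]]
wrist dict_keys(['frame', 'fx', 'fy', 'cx', 'cy', 'pose']) 313.99676612824067 313.99676612824067 280.4584599834908 205.82191852248144 [[0.3478, 0.892, 0.2886, 0.2915], [-0.9376, 0.3316, 0.1048, -0.5586], [-0.0022, -0.307, 0.9517, 0.372], [0.0, 0.0, 0.0, 1.0]]
```

View pics/a_scene.png

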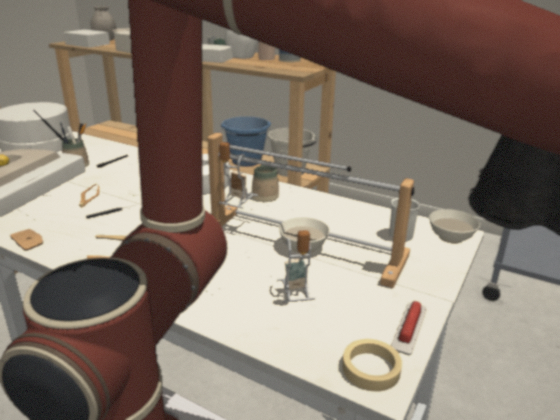

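View pics/a_side.png

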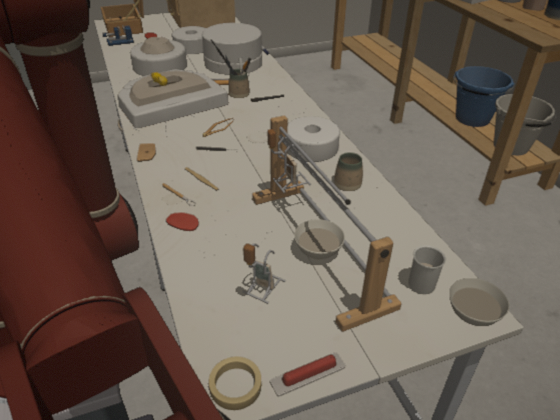

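View pics/a_wrist.png

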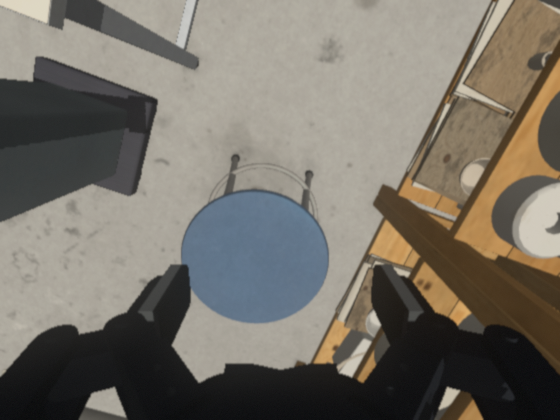

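The scene view shows the carrier's grip near (303,240), the rack's left frame near (217,180) and its right frame near (403,225), with the bowl near (304,235). The side view shows the grip at (249,254), the keeper ball at (347,201) and the bowl at (319,240). I'll enlarge both.

```bash
python3 - <<'E'
import cv2
a=cv2.imread("pics/a_side.png")
cv2.imwrite("pics/b1.png",cv2.resize(a[110:330,230:410],None,fx=3.3,fy=2.7*1.0,interpolation=cv2.INTER_CUBIC)) if 0 else None
cv2.imwrite("pics/b1.png",cv2.resize(a[110:230,240:400],None,fx=5,fy=5,interpolation=cv2.INTER_CUBIC))
cv2.imwrite("pics/b2.png",cv2.resize(a[215:335,235:395],None,fx=5,fy=5,interpolation=cv2.INTER_CUBIC))
a=cv2.imread("pics/a_scene.png")
cv2.imwrite("pics/b3.png",cv2.resize(a[130:310,200:425],None,fx=3.3333,fy=3.3333,interpolation=cv2.INTER_CUBIC))
E
```

```text
(no output)
```

View pics/b1.png

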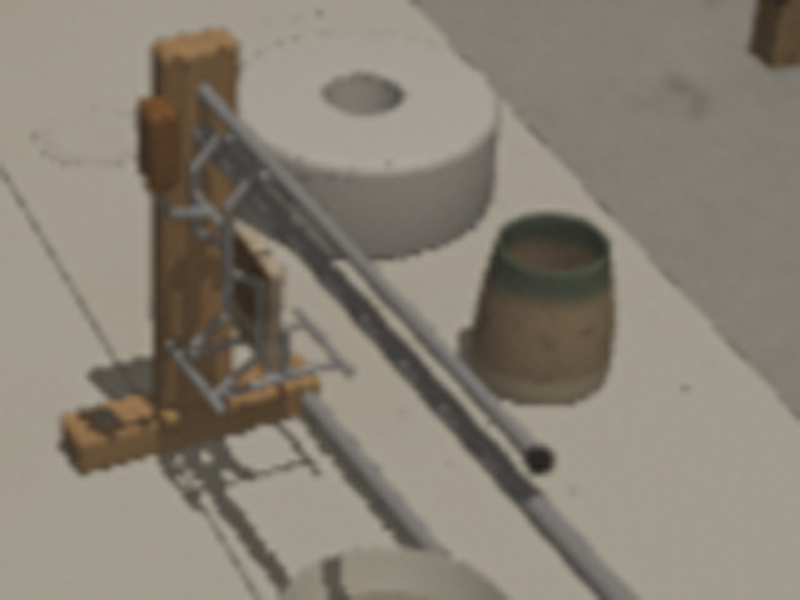

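View pics/b2.png

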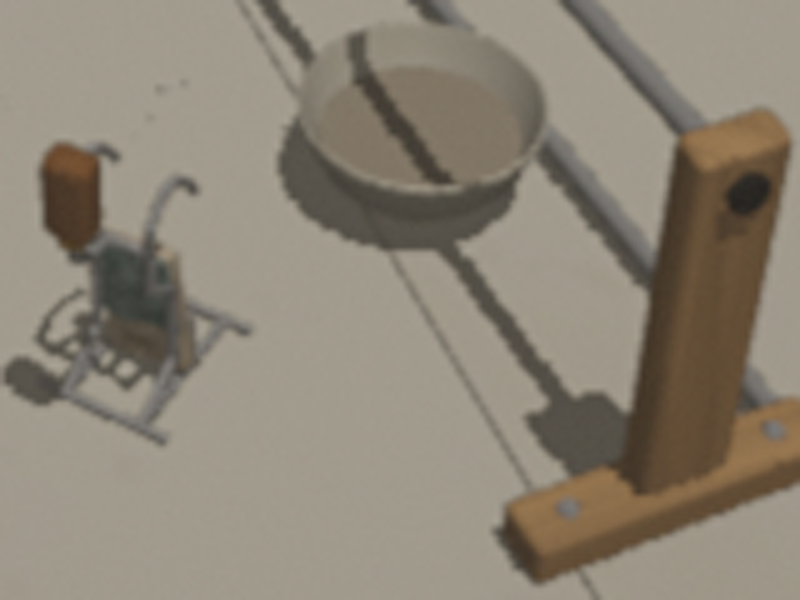

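View pics/b3.png

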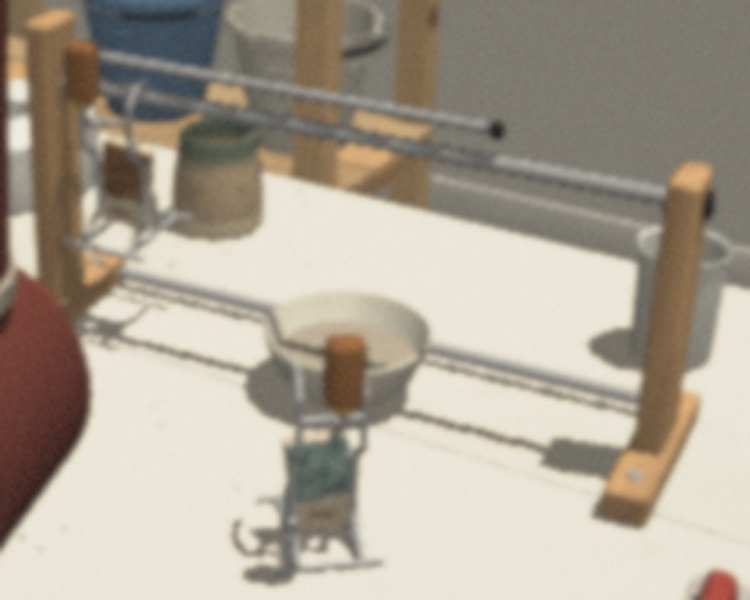

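```bash
cat > h.py <<'E'
import numpy as np,cv2
P={}
def setp(d,n): P[n]=(d["fx"],d["fy"],d["cx"],d["cy"],np.array(d["pose"]))
def ray(n,u,v):
    fx,fy,cx,cy,T=P[n]; r=T[:3,:3]@np.array([(u-cx)/fx,-(v-cy)/fy,-1.]); return T[:3,3],r/np.linalg.norm(r)
def onz(n,u,v,z):
    o,r=ray(n,u,v); return o+r*(z-o[2])/r[2]
def tri(n1,p1,n2,p2):
    o1,r1=ray(n1,*p1);o2,r2=ray(n2,*p2)
    t=np.linalg.lstsq(np.c_[r1,-r2],o2-o1,rcond=None)[0]
    a,b=o1+r1*t[0],o2+r2*t[1]; return (a+b)/2,np.linalg.norm(a-b)
def proj(n,X):
    fx,fy,cx,cy,T=P[n]; c=T[:3,:3].T@(np.array(X)-T[:3,3]); return cx+fx*c[0]/-c[2], cy-fy*c[1]/-c[2]
E
cat > m1.py <<'E'
from plant import *
from h import *
for n in("scene","side"): setp(grab_frame(n),n)
np.set_printoptions(precision=4,suppress=True)
b1=lambda u,v:(240+u/5-.4,110+v/5-.4)
b2=lambda u,v:(235+u/5-.4,215+v/5-.4)
b3=lambda u,v:(200+u/3.333-.35,130+v/3.333-.35)
print("ball",tri("side",b1(540,459),"scene",b3(496,130)),onz("side",*b1(540,459),.224),onz("scene",*b3(496,130),.224))
print("grip",tri("side",b2(71,196),"scene",b3(345,372)))
print("rail side",onz("side",*b1(620,595),.2),onz("side",*b1(540,502),.2),onz("side",*b2(645,70),.2))
print("rail scene",onz("scene",*b3(510,162),.2),onz("scene",*b3(660,193),.2))
print("keeper",onz("side",*b1(205,92),.224),onz("scene",*b3(105,57),.224))
print("hooks",onz("side",*b2(103,149),.131),onz("side",*b2(183,182),.131))
for p in((65,390),(165,438),(140,425),(248,328),(190,310)): print("foot",p,onz("side",*b2(*p),.0025))
# bowl rim ellipse
pts=np.array([b2(*p) for p in((305,90),(335,50),(380,28),(430,24),(490,42),(530,72),(546,110),(530,155),(490,182),(440,191),(380,178),(330,145))],np.float32)
w=np.array([onz("side",*p,.051)[:2] for p in pts],np.float32)
print("bowl",cv2.fitEllipse(w))
pts=np.array([b3(*p) for p in((272,325),(300,300),(345,292),(395,300),(428,328))],np.float32)
print([onz("scene",*p,.051)[:2] for p in pts])
E
python3 m1.py
```

```text
ball (array([ 0.6702, -0.03  ,  0.2225]), np.float64(0.0008749536004528184)) [ 0.6695 -0.031   0.224 ] [ 0.666 -0.032  0.224]
grip (array([ 0.4503, -0.0364,  0.1509]), np.float64(0.0004100135326211211))
rail side [ 0.6757 -0.0953  0.2   ] [ 0.6722 -0.0307  0.2   ] [ 0.6757 -0.0953  0.2   ]
rail scene [ 0.6747 -0.0402  0.2   ] [ 0.6785 -0.1407  0.2   ]
keeper [0.6458 0.2991 0.224 ] [0.6463 0.264  0.224 ]
hooks [0.4778 0.0059 0.131 ] [ 0.503 -0.025  0.131]
foot (65, 390) [ 0.4522 -0.0083  0.0025]
foot (165, 438) [ 0.4853 -0.0505  0.0025]
foot (140, 425) [ 0.4773 -0.0395  0.0025]
foot (248, 328) [ 0.5438 -0.0013  0.0025]
foot (190, 310) [0.5223 0.0187 0.0025]
bowl ((0.661437451839447, 0.06465202569961548), (0.11479351669549942, 0.12077660858631134), 179.92483520507812)
[array([0.6354, 0.1155]), array([0.6797, 0.1169]), array([0.7087, 0.0942]), array([0.7169, 0.0565]), array([0.6904, 0.0172])]
```

```bash
cat > pose.py <<'E'
from plant import *
import numpy as np
from scipy.spatial.transform import Rotation as R
np.set_printoptions(precision=4,suppress=True)
def axes():
    s=state();q=s["tool_rot"];return np.array(s["tool_pos"]),R.from_quat([q[1],q[2],q[3],q[0]]).as_matrix(),s
def delta(target,jawyaw=None):
    p,M,s=axes();d=M.T@(np.array(target)-p)*100
    out="tool cm "+str(d)
    z=M[:,2];yaw=np.degrees(np.arctan2(z[1],z[0]))
    if jawyaw is not None:
        t=-(jawyaw-yaw); t=(t+90)%180-90; out+=f" twist {t:.2f}"
    print(out," jaw yaw %.2f"%yaw,"t",s["time"])
E
cat > m2.py <<'E'
from pose import *
p,M,s=axes();print(M)
delta([.4503,-.0364,.24],90+38)
E
python3 m2.py
```

```text
[[-0.9377 -0.0002  0.3474]
 [-0.3474  0.0009 -0.9377]
 [-0.0001 -1.     -0.001 ]]
tool cm [-40.9557  -3.0312 -43.4156] twist -17.67  jaw yaw -69.67 t 0.25
```

```bash
python3 -m crank '[[[1,-2,-1.5,-2,0],[1,-3.5,-1.5,-3.7,0],[1,-3.5,0,-3.7,0],[1,-3.5,0,-3.7,0],[1,-3.5,0,-3.7,0],[1,-3.5,0,-3.7,0],[1,-3.5,0,-3.7,0],[1,-3.5,0,-3.7,0]]]'; python3 m2.py
```

```text
time: 1.25
tool_pos: [0.369, -0.2308, 0.2399]
tool_rot: [-0.125, 0.124, -0.696, 0.696]
contact_force: [0.1, 0.2, 0.3]
gripper_width: 1.002
[[-0.9379  0.0006  0.347 ]
 [-0.347  -0.0003 -0.9379]
 [-0.0004 -1.      0.0005]]
tool cm [-14.3682  -0.0152 -15.4129] twist -17.70  jaw yaw -69.70 t 1.25
```

```bash
python3 -m crank '[[[1,-3.5,0,-3.7,-6],[1,-3.5,0,-3.7,-6],[1,-3,0,-4.5,-5.7],[1,0,0,0,0],[1,0,0,0,0]]]'; python3 m2.py; python3 - <<'E'
from plant import *
import cv2
for n in("scene","side","wrist"):
    d=grab_frame(n);cv2.imwrite(f"pics/c_{n}.png",d["frame"][:,:,::-1])
E
```

```text
time: 1.88
tool_pos: [0.4049, -0.083, 0.2398]
tool_rot: [-0.23, 0.23, -0.668, 0.669]
contact_force: [-0.3, -0.9, 0.5]
gripper_width: 1.001
[[-0.7878  0.0002  0.6159]
 [-0.6159 -0.0006 -0.7878]
 [ 0.0002 -1.      0.0006]]
tool cm [-6.448  -0.0173 -0.876 ] twist 0.02  jaw yaw -51.98 t 1.875
```

View pics/c_wrist.png

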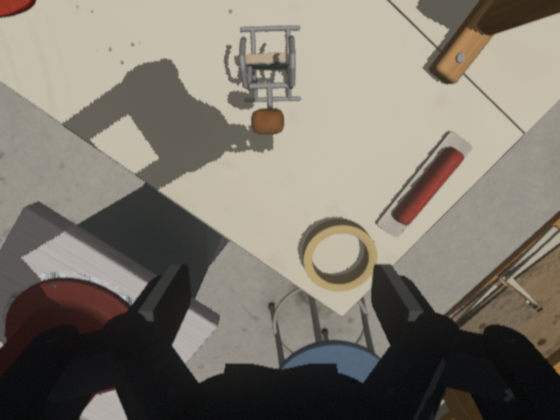

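View pics/c_scene.png

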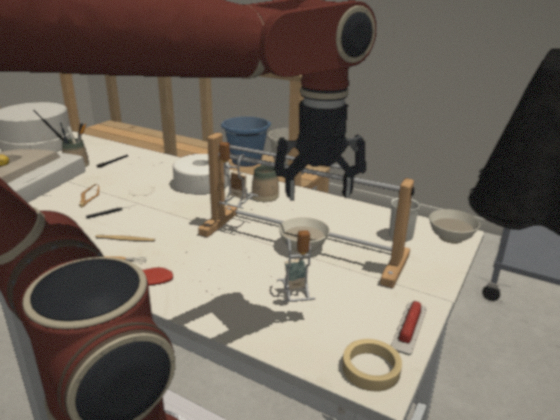

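```bash
python3 - <<'E'
from plant import *
from h import *
a=cv2.imread("pics/c_wrist.png");cv2.imwrite("pics/c_z.png",cv2.resize(a[15:145,215:335],None,fx=4.5,fy=4.5,interpolation=cv2.INTER_CUBIC))
setp(grab_frame("wrist"),"wrist");np.set_printoptions(precision=4,suppress=True)
for z in(.174,.16): print(onz("wrist",267,121,z),onz("wrist",267,113,z))
A,B=onz("wrist",243,28,.0025),onz("wrist",299,27,.0025);print(A,B,np.degrees(np.arctan2(*(A-B)[1::-1])))
A,B=onz("wrist",240,100,.0025),onz("wrist",300,98,.0025);print(A,B,np.degrees(np.arctan2(*(A-B)[1::-1])))
E
```

```text
[ 0.4529 -0.035   0.174 ] [ 0.4572 -0.0318  0.174 ]
[ 0.452 -0.035  0.16 ] [ 0.4566 -0.0315  0.16  ]
[0.5064 0.0485 0.0025] [ 0.5462 -0.0009  0.0025] 128.8164601015382
[0.4414 0.0061 0.0025] [ 0.4878 -0.0497  0.0025] 129.71910268308417
```

View pics/c_z.png

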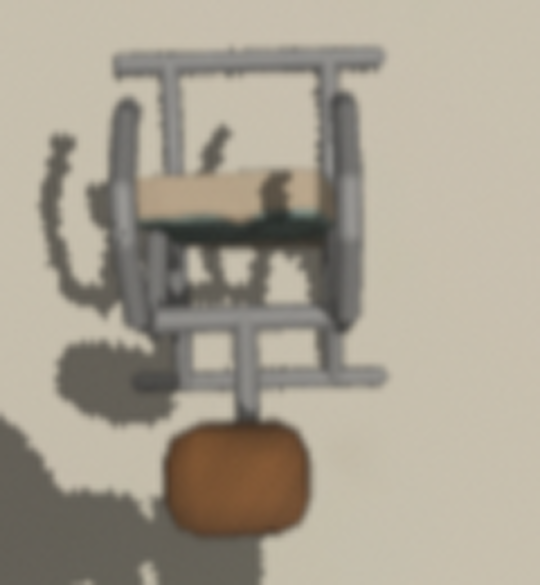

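```bash
python3 - <<'E'
from pose import *
delta([.4515,-.036,.138],129)
E
```

```text
tool cm [-6.6304 10.1728 -0.9118] twist -1.12  jaw yaw -52.12 t 2.075
```

```bash
python3 -m crank '[[[1,-3.3,0,-0.5,-1],[1,-3.3,0,-0.4,0],[1,0,3,0,0],[1,0,3,0,0],[1,0,2.5,0,0],[1,0,1.7,0,0],[1,0,0,0,0]]]'; python3 - <<'E'
from pose import *
delta([.4515,-.036,.138],129)
import cv2
for n in("scene","side","wrist"):
    d=grab_frame(n);cv2.imwrite(f"pics/d_{n}.png",d["frame"][:,:,::-1])
a=cv2.imread("pics/d_side.png")[200:320,180:340];b=cv2.imread("pics/d_scene.png")[200:320,220:380]
cv2.imwrite("pics/d_z.png",np.hstack([cv2.resize(x,None,fx=2.5,fy=2.5,interpolation=cv2.INTER_CUBIC) for x in(a,b)]))
E
```

```text
time: 2.95
tool_pos: [0.45, -0.035, 0.1364]
tool_rot: [0.235, -0.237, 0.667, -0.666]
contact_force: [0.1, 0.8, 0.4]
gripper_width: 0.999
tool cm [-0.0466 -0.1567  0.1724] twist -0.04  jaw yaw -51.04 t 2.95
```

View pics/d_z.png

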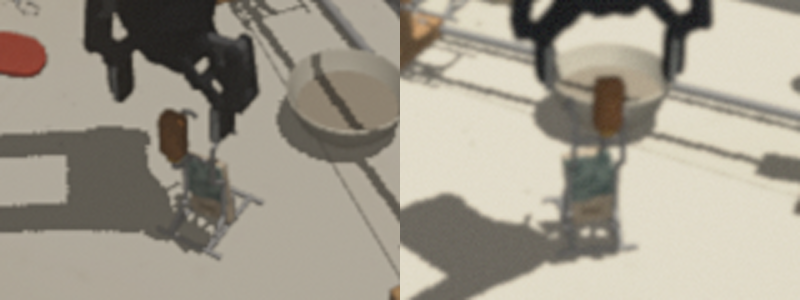

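View pics/d_wrist.png

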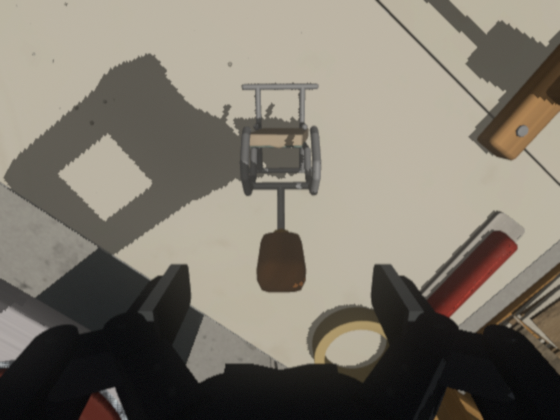

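```bash
python3 - <<'E'
from pose import *
from h import *
setp(grab_frame("wrist"),"wrist")
p,M,s=axes()
for z in(.174,.152,.13):
  for dx in(-.009,0,.009): print(z,dx,np.round(proj("wrist",np.r_[p[:2],z]+M[:,0]*dx),1))
E
```

```text
0.174 -0.009 [279.4 265. ]
0.174 0 [279.5 282.3]
0.174 0.009 [279.5 298.9]
0.152 -0.009 [279.5 244.7]
0.152 0 [279.5 260.1]
0.152 0.009 [279.5 275. ]
0.13 -0.009 [279.6 228.9]
0.13 0 [279.6 242.8]
0.13 0.009 [279.6 256.4]
```

```bash
python3 -m crank '[[[1,-0.2,-0.1,0.15,0],[-1,0,0,0,0],[-1,0,0,0,0],[-1,0,0,0,0],[-1,0,0,0,0],[-1,0,0,0,0],[-1,0,0,0,0]]]'; python3 -m crank '[[[-1,0,0,0,0],[-1,0,-0.5,0,0],[-1,0,-1.5,0,0],[-1,0,-2.5,0,0],[-1,0,-2.5,0,0],[-1,0,0,0,0],[-1,0,0,0,0]]]'; python3 - <<'E'
from pose import *
delta([.4515,-.036,.138],129)
import cv2
for n in("scene","side","wrist"):
    d=grab_frame(n);cv2.imwrite(f"pics/e_{n}.png",d["frame"][:,:,::-1])
a=cv2.imread("pics/e_side.png")[150:300,180:340];b=cv2.imread("pics/e_scene.png")[150:300,220:380]
cv2.imwrite("pics/e_z.png",np.hstack([cv2.resize(x,None,fx=2.5,fy=2.5,interpolation=cv2.INTER_CUBIC) for x in(a,b)]))
E
```

```text
time: 4.03
tool_pos: [0.4534, -0.0345, 0.1391]
tool_rot: [-0.236, 0.236, -0.666, 0.667]
contact_force: [-2.1, 0.5, 3.1]
gripper_width: 0.259
time: 4.9
tool_pos: [0.4531, -0.0344, 0.2081]
tool_rot: [0.236, -0.236, 0.667, -0.666]
contact_force: [0.3, -0.0, -2.5]
gripper_width: 0.262
tool cm [0.2177 7.0084 0.0308] twist 0.03  jaw yaw -50.97 t 4.9
```

View pics/e_z.png

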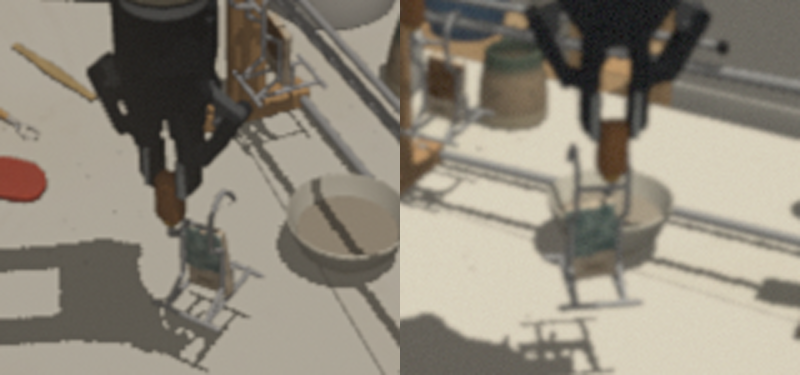

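View pics/e_wrist.png

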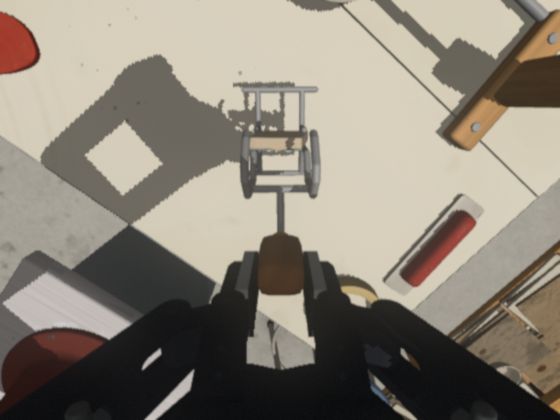

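```bash
cat >> m1.py <<'E'
print('----')
A=onz("side",*b1(82,472),0);B=onz("side",*b2(540,583),0);d=A-B;print("feet",A,B,np.linalg.norm(d),"psi",np.degrees(np.arctan2(-d[0],d[1])))
# frame tops: left frame(248) near-right/near-left corner ; right (220)
for p in((155,50),(238,48)): print("ltop",onz("side",*b1(*p),.248))
for p in((680,135),(783,135),(690,140)): print("rtop",onz("side",*b2(*p),.22))
E
python3 m1.py | sed -n '/----/,$p'
python3 - <<'E'
import cv2
a=cv2.imread("pics/a_side.png")
cv2.imwrite("pics/f1.png",cv2.resize(a[190:260,335:405],None,fx=8,fy=8,interpolation=cv2.INTER_CUBIC))
a=cv2.imread("pics/a_scene.png")
cv2.imwrite("pics/f2.png",cv2.resize(a[155:205,335:420],None,fx=8,fy=8,interpolation=cv2.INTER_CUBIC))
E
```

```text
----
feet [0.574  0.2952 0.    ] [ 0.6082 -0.1777  0.    ] 0.4741492174747952 psi 4.131254017622774
ltop [0.6218 0.3075 0.248 ]
ltop [0.6618 0.2955 0.248 ]
rtop [ 0.6574 -0.1528  0.22  ]
rtop [ 0.6942 -0.1662  0.22  ]
rtop [ 0.6596 -0.1566  0.22  ]
```

View pics/f1.png

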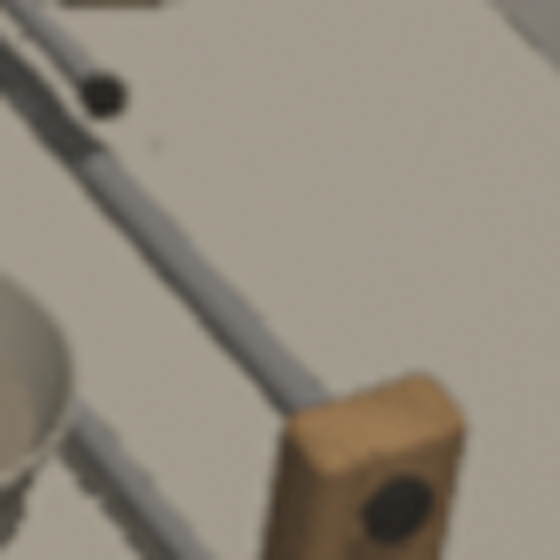

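View pics/f2.png

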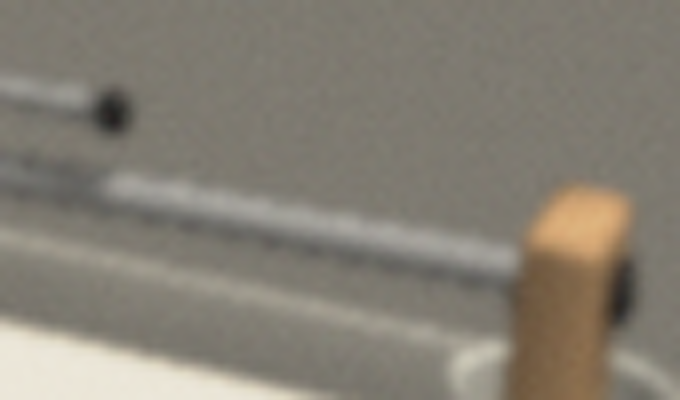

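```bash
cat > m3.py <<'E'
from plant import *
from h import *
np.set_printoptions(precision=4,suppress=True)
for n in("scene","side"): setp(grab_frame(n),n)
f1=lambda u,v:(335+u/8-.44,190+v/8-.44)
f2=lambda u,v:(335+u/8-.44,155+v/8-.44)
print(tri("side",f1(103,95),"scene",f2(113,110)),onz("side",*f1(103,95),.224),onz("scene",*f2(113,110),.224))
print(onz("side",*f1(95,161),.2),onz("side",*f1(303,400),.2))
print(onz("scene",*f2(110,192),.2),onz("scene",*f2(510,268),.2))
E
python3 m3.py
```

```text
(array([ 0.6692, -0.031 ,  0.2237]), np.float64(0.00044275870513510825)) [ 0.6691 -0.031   0.224 ] [ 0.6681 -0.0316  0.224 ]
[ 0.6704 -0.0289  0.2   ] [ 0.6765 -0.1304  0.2   ]
[ 0.6681 -0.0327  0.2   ] [ 0.6767 -0.1426  0.2   ]
```

```bash
python3 -m crank '[[[-1,0,-2,0,0],[-1,0,-1.8,0,6],[-1,0,0,0,8],[-1,0,0,0,8],[-1,0,0,0,8],[-1,0,0,0,5],[-1,0,0,0,0]]]'; python3 - <<'E'
from pose import *
delta([.511,-.100,.246],94)
E
```

```text
time: 6.12
tool_pos: [0.4539, -0.0346, 0.2484]
tool_rot: [-0.026, 0.025, -0.707, 0.707]
contact_force: [-0.9, 0.2, -1.7]
gripper_width: 0.262
tool cm [-5.2284  0.2477  6.9311] twist 0.09  jaw yaw -85.91 t 6.125
```

```bash
python3 -m crank '[[[-1,-1.2,0.1,1.7,0],[-1,-1.5,0.1,2,0],[-1,-1.5,0,2,0],[-1,-1,0,1.2,0],[-1,0,0,0,0],[-1,0,0,0,0]]]'; python3 - <<'E'
from pose import *
delta([.511,-.100,.246],94)
import cv2
for n in("scene","side","wrist"):
    d=grab_frame(n);cv2.imwrite(f"pics/g_{n}.png",d["frame"][:,:,::-1])
a=cv2.imread("pics/g_side.png")[150:310,250:410];b=cv2.imread("pics/g_scene.png")[130:290,260:420]
cv2.imwrite("pics/g_z.png",np.hstack([cv2.resize(x,None,fx=2.5,fy=2.5,interpolation=cv2.INTER_CUBIC) for x in(a,b)]))
E
```

```text
time: 6.88
tool_pos: [0.5099, -0.0992, 0.2449]
tool_rot: [0.025, -0.025, 0.707, -0.707]
contact_force: [0.6, 1.0, -1.7]
gripper_width: 0.259
tool cm [-0.1073 -0.111   0.086 ] twist 0.07  jaw yaw -85.93 t 6.875
```

View pics/g_z.png

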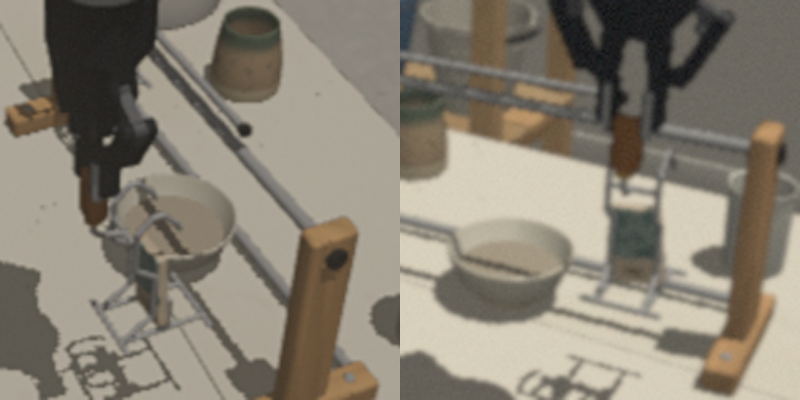

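View pics/g_wrist.png

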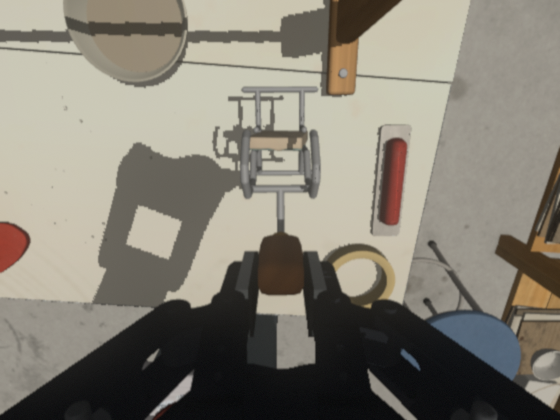

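```bash
python3 - <<'E'
import cv2,numpy as np
a=cv2.imread("pics/g_side.png")[215:290,280:340];b=cv2.imread("pics/g_scene.png")[180:255,335:395]
cv2.imwrite("pics/g_z2.png",np.hstack([cv2.resize(x,None,fx=6.5,fy=6.5,interpolation=cv2.INTER_CUBIC) for x in(a,b)]))
E
```

```text
(no output)
```

View pics/g_z2.png

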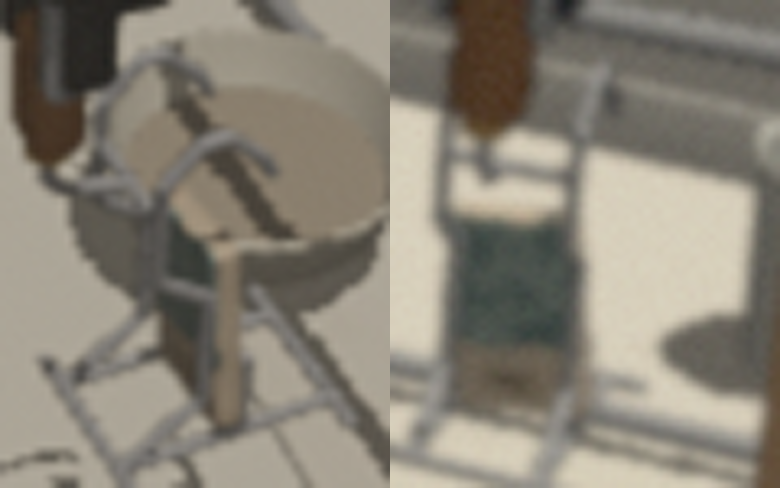

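```bash
cat > m4.py <<'E'
from pose import *
from h import *
for n in("scene","side"): setp(grab_frame(n),n)
sd=lambda u,v:(280+u/6.5-.42,215+v/6.5-.42)
sc=lambda u,v:(335+(u-390)/6.5-.42,180+v/6.5-.42)
p,M,s=axes();print(p)
xv=np.array([np.cos(np.radians(4)),np.sin(np.radians(4)),0]);yv=np.array([-xv[1],xv[0],0])
def show(n,X):
    d=X-p;print(n,X,"rel TCP x,y,z mm",np.array([d@xv,d@yv,d[2]])*1e3)
for n,a,b in(("tip",(273,172),(612,100)),("top",(235,137),(602,72)),("grip bottom",(48,160),(484,130)),("foot near corner front",(125,478),(550,478)),("foot rear near",(350,420),(642,384))):
    X,e=tri("side",sd(*a),"scene",sc(*b));show(n,X);print(e)
E
python3 m4.py
```

```text
[ 0.5099 -0.0993  0.245 ]
tip [ 0.5723 -0.1153  0.2176] rel TCP x,y,z mm [ 61.1243 -20.3712 -27.3753]
0.002619370806531642
top [ 0.5597 -0.1147  0.2329] rel TCP x,y,z mm [ 48.5221 -18.8861 -12.0264]
0.00013530364406945706
grip bottom [ 0.507  -0.1004  0.2303] rel TCP x,y,z mm [ -3.0471  -0.9514 -14.6645]
0.0031185962430774878
foot near corner front [ 0.526  -0.1236  0.1115] rel TCP x,y,z mm [  14.3436  -25.4234 -133.4109]
0.0028444864463001663
foot rear near [ 0.6029 -0.1241  0.1077] rel TCP x,y,z mm [  90.9771  -31.2355 -137.2162]
0.00016244347962227076
```

```bash
python3 -m crank '[[[-1,-2,-0.1,0,0],[-1,-3,0,0,0],[-1,-2.5,0,0,0],[-1,-1,0,0,0],[-1,0,0,0,0]]]'; python3 - <<'E'
from pose import *
delta([.6314,-.0918,.246],94)
import cv2
for n in("scene","side","wrist"):
    d=grab_frame(n);cv2.imwrite(f"pics/i_{n}.png",d["frame"][:,:,::-1])
a=cv2.imread("pics/i_side.png")[180:280,310:410];b=cv2.imread("pics/i_scene.png")[150:250,330:430]
cv2.imwrite("pics/i_z.png",np.hstack([cv2.resize(x,None,fx=4,fy=4,interpolation=cv2.INTER_CUBIC) for x in(a,b)]))
E
```

```text
time: 7.75
tool_pos: [0.5948, -0.0935, 0.2456]
tool_rot: [0.025, -0.025, 0.707, -0.707]
contact_force: [-0.4, -0.0, -1.1]
gripper_width: 0.258
tool cm [-3.6644 -0.0469  0.0844] twist 0.06  jaw yaw -85.94 t 7.75
```

View pics/i_z.png

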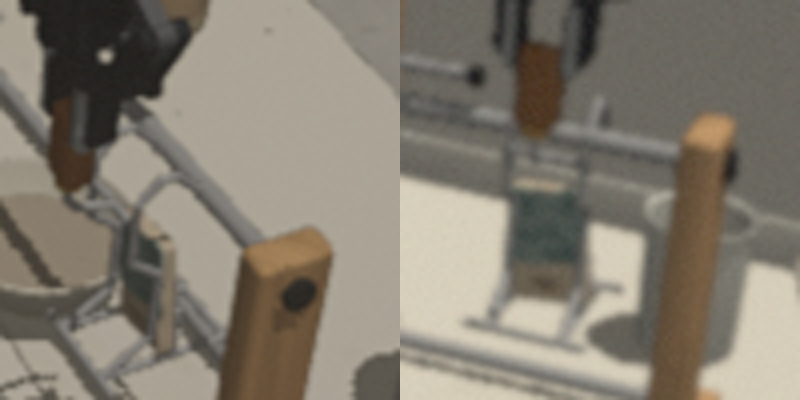

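View pics/i_wrist.png

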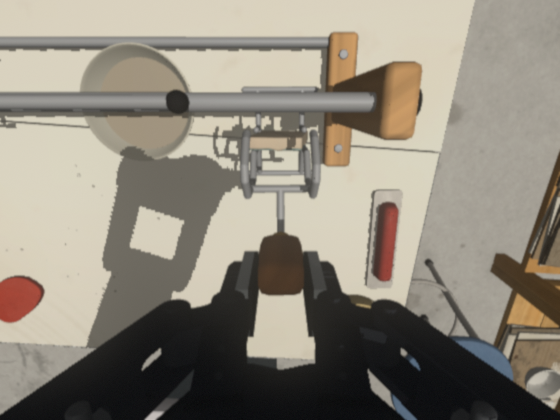

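```bash
python3 -m crank '[[[-1,-1,0,0,0],[-1,-1,0,0,0],[-1,-1,0,0.1,0],[-1,-0.6,0,0,0],[-1,0,0,0,0]]]'; python3 - <<'E'
from pose import *
delta([.6314,-.0918,.246],94)
import cv2
for n in("scene","side","wrist"):
    d=grab_frame(n);cv2.imwrite(f"pics/j_{n}.png",d["frame"][:,:,::-1])
a=cv2.imread("pics/j_side.png")[180:280,310:410];b=cv2.imread("pics/j_scene.png")[150:250,330:430]
cv2.imwrite("pics/j_z.png",np.hstack([cv2.resize(x,None,fx=4,fy=4,interpolation=cv2.INTER_CUBIC) for x in(a,b)]))
E
```

```text
time: 8.52
tool_pos: [0.6313, -0.0921, 0.2455]
tool_rot: [0.025, -0.025, 0.707, -0.707]
contact_force: [-0.1, 0.3, -2.1]
gripper_width: 0.259
tool cm [-0.013  -0.0452 -0.0318] twist 0.04  jaw yaw -85.96 t 8.525
```

View pics/j_z.png

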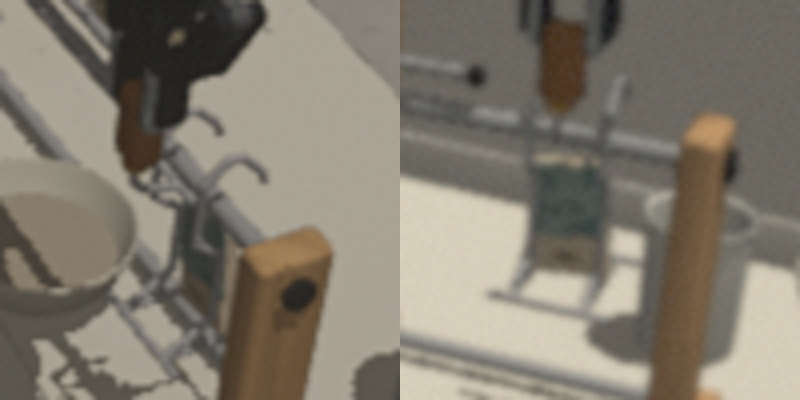

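View pics/j_wrist.png

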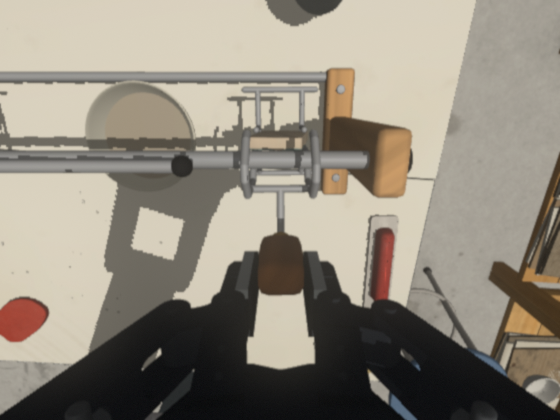

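```bash
python3 - <<'E'
from pose import *
from h import *
setp(grab_frame("wrist"),"wrist");p,M,s=axes()
X=onz("wrist",281,160,.2);print(X,(X-p)@-M[:,0]*1e3)
for k in(-.0175,.0,.0125,.0195):print(k,proj("wrist",p-M[:,0]*(.042+k)+[0,0,-.017 if abs(k)<.015 else (-.031 if k>0 else -.017)]))
print(proj("wrist",X+[0,0,.028]))
E
```

```text
[ 0.6747 -0.0896  0.2   ] 44.02860721165397
-0.0175 (np.float64(280.1306843755425), np.float64(200.5297019426147))
0.0 (np.float64(280.1358236039892), np.float64(171.7997033245301))
0.0125 (np.float64(280.139683514975), np.float64(150.22151538498125))
0.0195 (np.float64(280.1725552651854), np.float64(135.38879860136294))
(np.float64(281.06115928546063), np.float64(168.1026972271847))
```

```bash
python3 -m crank '[[[-1,0,0.7,0,0],[-1,0,0.7,0,0],[-1,0,0.6,0,0],[-1,0,0.2,0,0],[-1,0,0.2,0,0],[-1,0,0,0,0]]]'; python3 - <<'E'
from pose import *
delta([.6314,-.0918,.217],94)
import cv2
for n in("scene","side","wrist"):
    d=grab_frame(n);cv2.imwrite(f"pics/k_{n}.png",d["frame"][:,:,::-1])
a=cv2.imread("pics/k_side.png")[180:280,310:410];b=cv2.imread("pics/k_scene.png")[150:250,330:430]
cv2.imwrite("pics/k_z.png",np.hstack([cv2.resize(x,None,fx=4,fy=4,interpolation=cv2.INTER_CUBIC) for x in(a,b)]))
E
```

```text
time: 9.48
tool_pos: [0.6309, -0.0922, 0.2218]
tool_rot: [-0.025, 0.025, -0.707, 0.707]
contact_force: [-0.5, 0.1, -2.5]
gripper_width: 0.261
tool cm [-0.0494  0.4797 -0.0377] twist 0.02  jaw yaw -85.98 t 9.475
```

View pics/k_z.png

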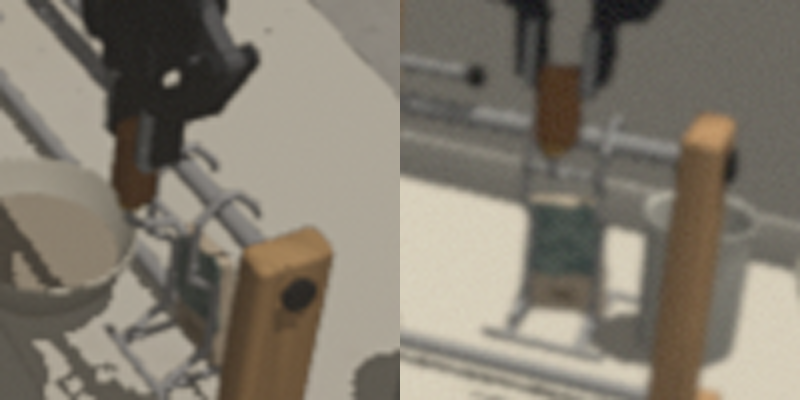

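View pics/k_wrist.png

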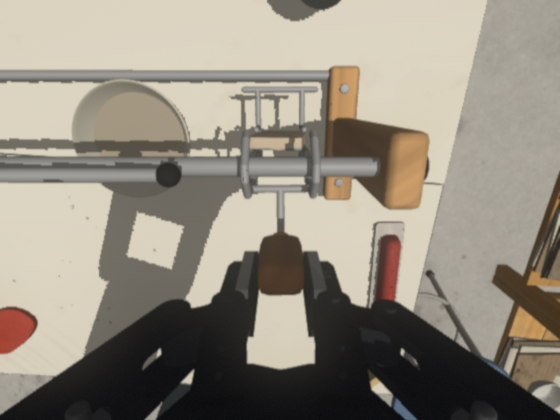

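```bash
python3 -m crank '[[[-1,0,0.15,0,0],[-1,0,0.15,0,0],[-1,0,0,0,0]]]';python3 -m crank '[[[-1,0,0.1,0,0],[-1,0,0,0,0]]]'
```

```text
time: 10.0
tool_pos: [0.6308, -0.0921, 0.2185]
tool_rot: [0.025, -0.025, 0.707, -0.707]
contact_force: [-0.0, -0.3, -0.7]
gripper_width: 0.26
time: 10.25
tool_pos: [0.631, -0.0922, 0.2179]
tool_rot: [-0.025, 0.025, -0.707, 0.707]
contact_force: [0.1, -0.4, -2.1]
gripper_width: 0.259
```

```bash
python3 -m crank '[[[-1,0,0.1,0,0],[-1,0,0,0,0]]]'
```

```text
time: 10.5
tool_pos: [0.6312, -0.0922, 0.2171]
tool_rot: [-0.025, 0.025, -0.707, 0.707]
contact_force: [0.2, 0.6, -1.3]
gripper_width: 0.267
```

```bash
python3 -m crank '[[[-1,0,0.1,0,0],[-1,0,0,0,0]]]'; python3 -m crank '[[[-1,0,0.1,0,0],[-1,0,0,0,0]]]'
```

```text
time: 10.75
tool_pos: [0.6312, -0.0922, 0.2166]
tool_rot: [-0.025, 0.024, -0.707, 0.707]
contact_force: [-0.2, -0.0, 2.4]
gripper_width: 0.26
time: 11.0
tool_pos: [0.6311, -0.0923, 0.2162]
tool_rot: [-0.025, 0.024, -0.707, 0.707]
contact_force: [-2.7, 0.4, 5.1]
gripper_width: 0.26
```

```bash
python3 - <<'E'
from pose import *
from h import *
import cv2
d=grab_frame("wrist");setp(d,"wrist");setp(grab_frame("scene"),"scene");setp(grab_frame("side"),"side")
cv2.imwrite("pics/l.png",cv2.resize(d["frame"][70:215,60:205,::-1],None,fx=4,fy=4,interpolation=cv2.INTER_CUBIC))
from scipy.optimize import least_squares
w=np.array([[.6354,.1155],[.6797,.1169],[.7087,.0942],[.7169,.0565],[.6904,.0172]])
r=least_squares(lambda q:np.hypot(*(w-q).T)-.062,[.66,.06]);print(r.x,r.fun)
E
```

```text
[0.6543 0.0611] [-0.0044 -0.0007  0.0016  0.0007 -0.0052]
```

View pics/l.png

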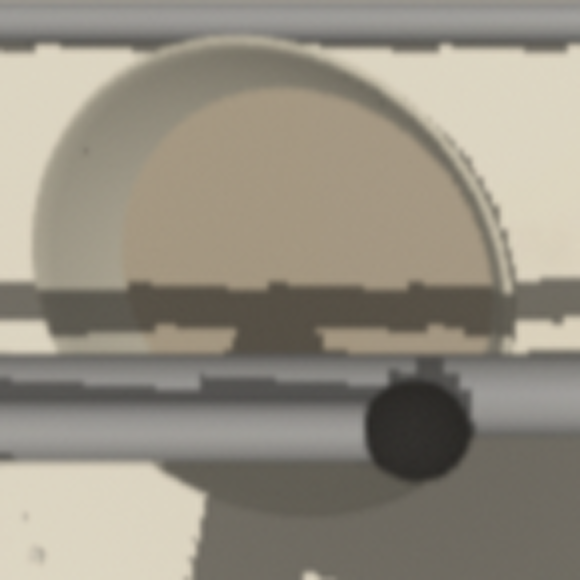

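```bash
python3 - <<'E'
from pose import *
from h import *
setp(grab_frame("wrist"),"wrist")
from scipy.optimize import least_squares
q=[(34,240),(50,170),(90,105),(150,58),(235,37),(330,62),(420,120),(475,190),(500,250),(505,300),(60,350)]
w=np.array([onz("wrist",60+u/4-.4,70+v/4-.4,.051)[:2] for u,v in q])
for f in(1,0):
  r=least_squares(lambda k:np.hypot(*(w-k[:2]).T)-(k[2] if f else .061),[.66,.06,.06],loss="soft_l1",f_scale=.001);print(r.x,r.fun*1e3)
p,M,s=axes();yv=M[:,2]*-1;print(p,yv)
for b in(r.x[:2],[.6614,.0647]):print("slide cm",(np.r_[b,p[2]]-p)@M*100)
E
```

```text
[0.6622 0.0675 0.06  ] [ 0.4288 -0.4292 -0.5263  0.2421  0.9605 -0.4537 -0.2656  0.1107  0.4209
 -0.318   0.013 ]
[0.6608 0.0675 0.06  ] [-0.2954 -0.77   -0.5258  0.4663  1.2742 -0.2313 -0.3387 -0.3319 -0.3468
 -1.3634 -1.3307]
[ 0.6312 -0.0923  0.2162] [-0.0702  0.9975 -0.0004]
slide cm [ -4.0834  -0.0023 -15.7268]
slide cm [ -4.1202  -0.0021 -15.4474]
```

```bash
python3 -m crank '[[[-1,0,-0.15,0,0],[-1,0,0,-0.5,0],[-1,0,0,-1,0],[-1,0,0,-1,0],[-1,0,0,-1,0],[-1,0,0,-1,0],[-1,0,0,-0.5,0],[-1,0,0,0,0]]]'; python3 - <<'E'
from pose import *
delta([.6314,-.0918,.217],94)
import cv2
for n in("scene","side","wrist"):
    d=grab_frame(n);cv2.imwrite(f"pics/n_{n}.png",d["frame"][:,:,::-1])
a=cv2.imread("pics/n_side.png")[150:280,280:410];b=cv2.imread("pics/n_scene.png")[130:260,290:420]
cv2.imwrite("pics/n_z.png",np.hstack([cv2.resize(x,None,fx=3,fy=3,interpolation=cv2.INTER_CUBIC) for x in(a,b)]))
E
```

```text
time: 12.2
tool_pos: [0.6274, -0.041, 0.2164]
tool_rot: [0.025, -0.025, 0.707, -0.706]
contact_force: [2.1, 0.1, 2.1]
gripper_width: 0.261
tool cm [-0.0366 -0.0751  5.0998] twist 0.10  jaw yaw -85.90 t 12.2
```

View pics/n_z.png

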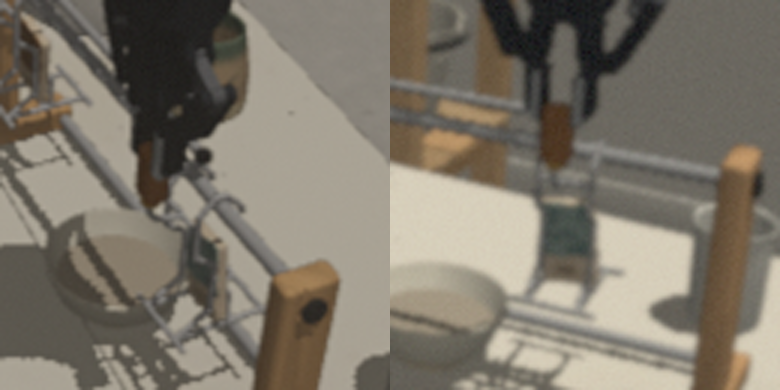

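View pics/n_wrist.png

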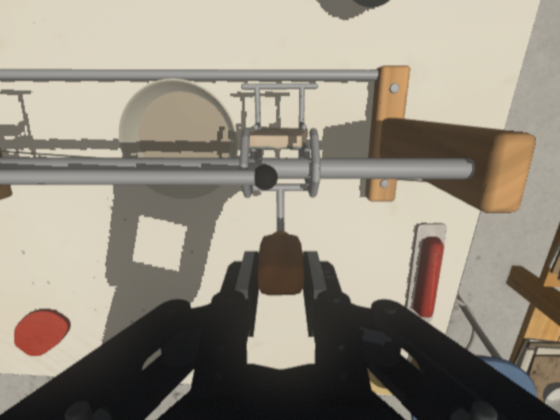

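```bash
python3 -m crank '[[[-1,0,0,-0.7,0],[-1,0,0,-1.5,0],[-1,0,0,-1.5,0],[-1,0,0,-1.7,0],[-1,0,0,-1.7,0],[-1,0,0,-1.5,0],[-1,0,0,-1,0],[-1,0,0,0,0]]]'; python3 - <<'E'
from pose import *
delta([.6203,.0628,.217],94)
import cv2
for n in("scene","side","wrist"):
    d=grab_frame(n);cv2.imwrite(f"pics/o_{n}.png",d["frame"][:,:,::-1])
a=cv2.imread("pics/o_side.png")[110:270,240:400];b=cv2.imread("pics/o_scene.png")[120:280,200:360]
cv2.imwrite("pics/o_z.png",np.hstack([cv2.resize(x,None,fx=2.5,fy=2.5,interpolation=cv2.INTER_CUBIC) for x in(a,b)]))
E
```

```text
time: 13.35
tool_pos: [0.6205, 0.0559, 0.2163]
tool_rot: [0.026, -0.026, 0.708, -0.705]
contact_force: [2.1, 4.1, 2.5]
gripper_width: 0.261
tool cm [-0.0349 -0.0669 -0.6938] twist 0.15  jaw yaw -85.85 t 13.35
```

View pics/o_z.png

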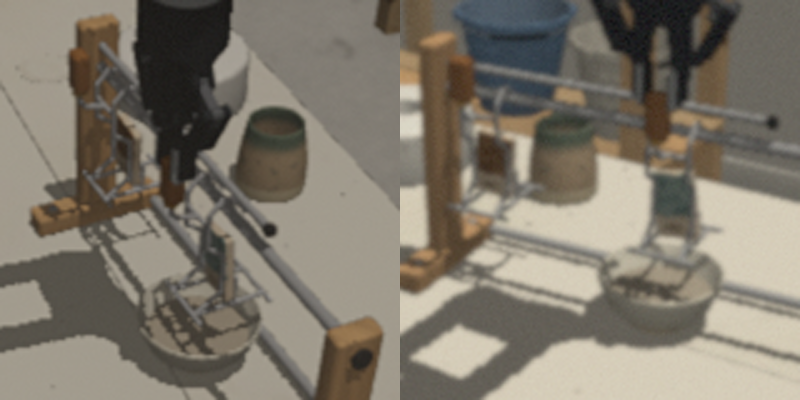

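View pics/o_wrist.png

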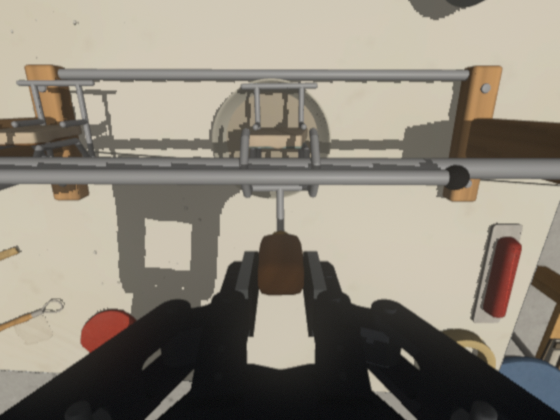

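```bash
python3 - <<'E'
import cv2
d=cv2.imread("pics/o_wrist.png")
cv2.imwrite("pics/o_z2.png",cv2.resize(d[70:210,200:340],None,fx=4,fy=4,interpolation=cv2.INTER_CUBIC))
E
```

```text
(no output)
```

View pics/o_z2.png

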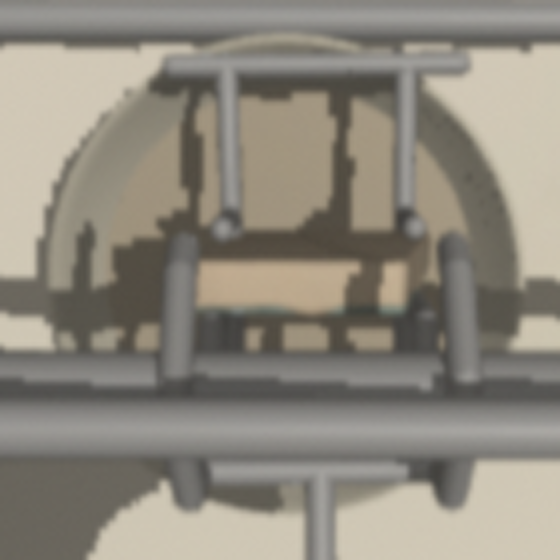

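```bash
python3 - <<'E'
from pose import *
from h import *
setp(grab_frame("wrist"),"wrist")
from scipy.optimize import least_squares
q=[(47,250),(58,345),(80,160),(130,88),(290,35),(475,130),(510,215),(519,270),(515,345)]
w=np.array([onz("wrist",200+u/4-.4,70+v/4-.4,.051)[:2] for u,v in q])
r=least_squares(lambda k:np.hypot(*(w-k[:2]).T)-k[2],[.66,.06,.06],loss="soft_l1",f_scale=.001);print(r.x,r.fun*1e3)
p,M,s=axes()
for z,c,v in((.21,318,240),(.081,317,65)):
  X=onz("wrist",200+c/4-.4,70+v/4-.4,z);print(X,"carrier rel tcp",(X-p)@M*100, "bowl rel carrier",(np.r_[r.x[:2],z]-X)@M*100)
E
```

```text
[0.6621 0.068  0.0611] [ 0.3017 -0.0487 -1.0453  0.5507 -0.0255  0.6277 -0.7622 -0.581   0.7548]
[0.6871 0.0599 0.21  ] carrier rel tcp [-6.6721  0.6314 -0.0913] bowl rel carrier [ 2.433   0.0021 -0.9816]
[0.7152 0.063  0.081 ] carrier rel tcp [-9.5049 13.5313 -0.1766] bowl rel carrier [ 5.2649  0.0021 -0.8718]
```

```bash
python3 -m crank '[[[-1,0,0,-0.4,0],[-1,0,0,-0.4,0],[-1,0,0,0,0],[-1,0,0.05,0,0],[-1,0,0,0,0]]]'; python3 - <<'E'
from pose import *
from h import *
d=grab_frame("wrist");setp(d,"wrist");p,M,s=axes();print(p,s["contact_force"])
cv2.imwrite("pics/q.png",cv2.resize(d["frame"][70:210,200:340,::-1],None,fx=4,fy=4,interpolation=cv2.INTER_CUBIC))
E
```

```text
time: 14.18
tool_pos: [0.6202, 0.0613, 0.2162]
tool_rot: [-0.025, 0.025, -0.707, 0.707]
contact_force: [1.1, -2.4, 4.9]
gripper_width: 0.266
[0.6201 0.0612 0.2161] [ 0.5979 -1.8764  3.5036]
```

View pics/q.png

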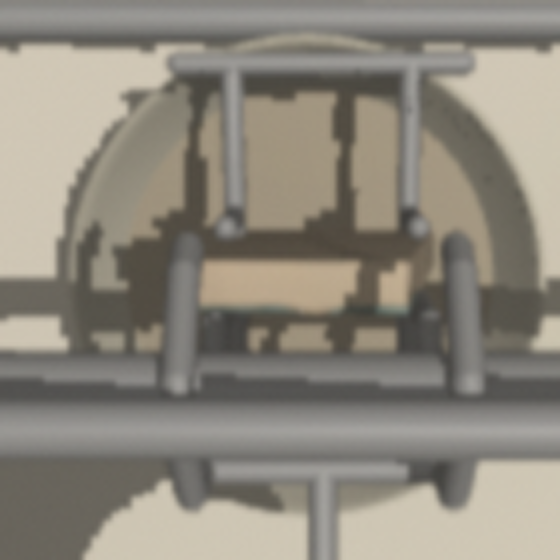

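```bash
python3 -m crank '[[[-1,0,-0.2,0,0],[-1,0,0,-0.3,0],[-1,0,0,0,0],[-1,0,0,0,0]]]'; python3 - <<'E'
from pose import *
from h import *
d=grab_frame("wrist");setp(d,"wrist");p,M,s=axes();print(p,s["contact_force"])
cv2.imwrite("pics/r.png",cv2.resize(d["frame"][70:210,200:340,::-1],None,fx=4,fy=4,interpolation=cv2.INTER_CUBIC))
E
```

```text
time: 14.72
tool_pos: [0.6196, 0.065, 0.2173]
tool_rot: [0.025, -0.025, 0.707, -0.706]
contact_force: [2.3, 0.8, 0.2]
gripper_width: 0.26
[0.6196 0.0649 0.2173] [ 2.3078  0.2265 -0.6802]
```

View pics/r.png

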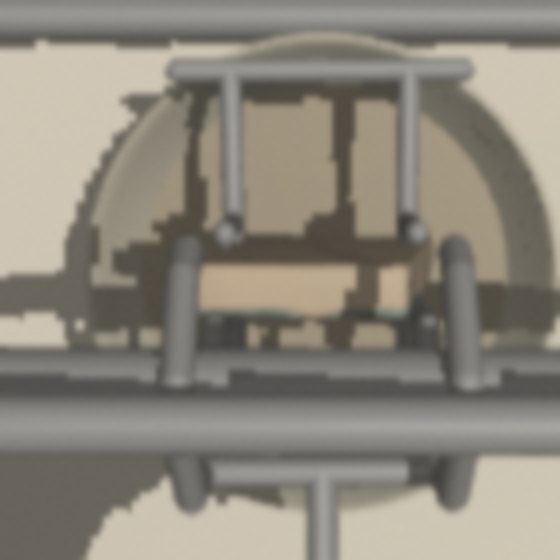

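```bash
python3 -m crank '[[[-1,0,0.1,0,0],[-1,0,0,0,0],[-0.3,0,0,0,0],[-0.2,0,0,0,0],[0.2,0,0,0,0],[0.5,0,0,0,0],[0.5,0,0,0,0]]]'; python3 - <<'E'
from pose import *
from h import *
for n in("scene","side","wrist"):
    d=grab_frame(n);cv2.imwrite(f"pics/s_{n}.png",d["frame"][:,:,::-1])
a=cv2.imread("pics/s_side.png")[110:270,240:400];b=cv2.imread("pics/s_scene.png")[120:280,200:360]
cv2.imwrite("pics/s_z.png",np.hstack([cv2.resize(x,None,fx=2.5,fy=2.5,interpolation=cv2.INTER_CUBIC) for x in(a,b)]))
E
```

```text
time: 15.65
tool_pos: [0.6198, 0.0644, 0.2168]
tool_rot: [-0.025, 0.025, -0.707, 0.707]
contact_force: [-1.0, 0.4, 0.4]
gripper_width: 0.754
```

View pics/s_z.png

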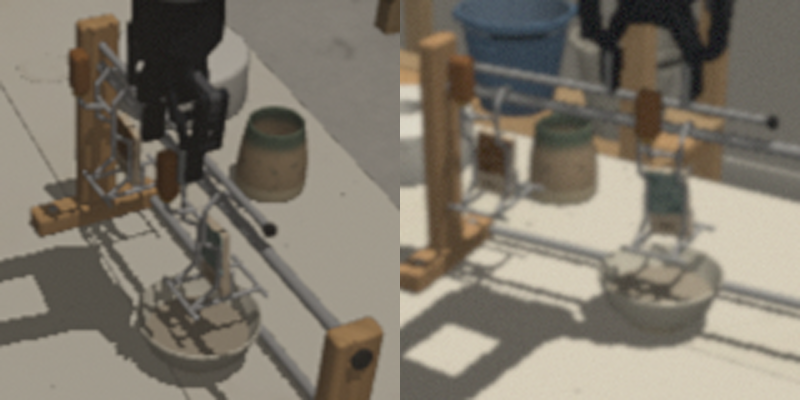

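View pics/s_wrist.png

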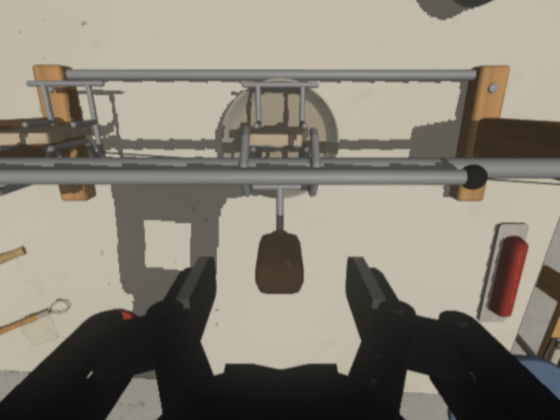

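```bash
python3 -m crank '[[[0.7,0,-0.5,0,0],[0.7,0,-1.5,0,0],[0.7,0,-2.5,0,0],[0.7,0,-3,0,0],[0.7,1,-2.5,0,0],[0.7,3,-2,0,0],[0.7,4,0,0,0],[0.7,4,0,0,0]]]';python3 -m crank '[[[0.7,2,0,0,0],[0.7,0,0,0,0],[0.7,0,0,0,0],[0.7,0,0,0,0],[0.7,0,0,0,0],[0.7,0,0,0,0]]]'; python3 - <<'E'
from pose import *
from h import *
for n in("scene","side","wrist"):
    d=grab_frame(n);cv2.imwrite(f"pics/t_{n}.png",d["frame"][:,:,::-1])
a=cv2.imread("pics/t_side.png")[110:270,240:400];b=cv2.imread("pics/t_scene.png")[120:280,200:360]
cv2.imwrite("pics/t_z.png",np.hstack([cv2.resize(x,None,fx=2.5,fy=2.5,interpolation=cv2.INTER_CUBIC) for x in(a,b)]))
E
```

```text
time: 16.8
tool_pos: [0.4994, 0.0559, 0.3388]
tool_rot: [-0.026, 0.024, -0.707, 0.707]
contact_force: [-0.5, 0.6, 0.3]
gripper_width: 0.853
time: 17.55
tool_pos: [0.4805, 0.0546, 0.3366]
tool_rot: [0.025, -0.025, 0.707, -0.707]
contact_force: [0.1, -0.2, -0.4]
gripper_width: 0.854
```

View pics/t_z.png

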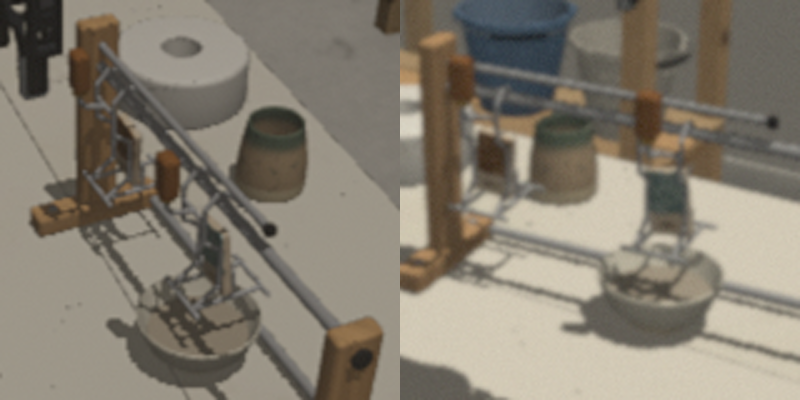

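View pics/t_wrist.png

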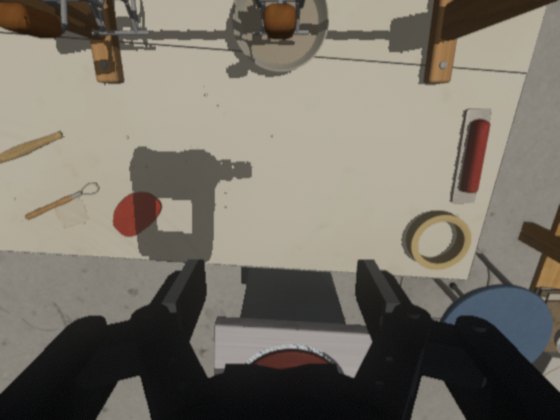

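```bash
python3 - <<'E'
from pose import *
from h import *
ims={}
for n in("scene","side"):
    d=grab_frame(n);setp(d,n);ims[n]=d["frame"].astype(int)
import cv2
for n in("scene","side"):
    t=cv2.imread(f"pics/t_{n}.png")[:,:,::-1].astype(int);df=np.abs(t-ims[n]).max(2);c=(slice(100,300),slice(200,420));print(n,"moved px",(df[c]>40).sum())
a0=cv2.imread("pics/a_side.png");t0=cv2.imread("pics/t_side.png")
crop=lambda x:cv2.resize(x[215:275,285:355],None,fx=5.6,fy=5.6,interpolation=cv2.INTER_CUBIC)
hc=lambda x:cv2.resize(x[115:200,250:320],None,fx=5.6,fy=3,interpolation=cv2.INTER_CUBIC)
cv2.imwrite("pics/u.png",np.vstack([np.hstack([crop(a0),crop(t0)]),np.hstack([hc(a0),hc(t0)])]))
E
```

```text
scene moved px 3
side moved px 0
```

View pics/u.png

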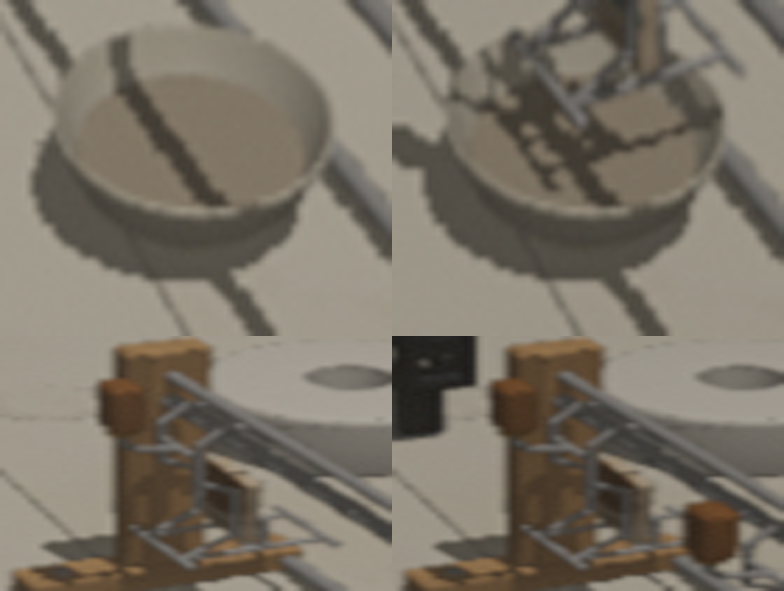

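```bash
python3 - <<'E'
from pose import *
from h import *
for n in("scene","side"): setp(grab_frame(n),n)
# grip centres from t_z: side (167,175), scene (649,115) in 2.5x zoom
S=(240+167/2.5-.3,110+175/2.5-.3);C=(200+249/2.5-.3,120+115/2.5-.3)
X,e=tri("side",S,"scene",C);print("grip",X,e)
a=np.radians(4);yv=np.array([-np.sin(a),np.cos(a)])
for b in((.662,.068),(.6614,.0647)):print("grip minus bowl along rail mm",(X[:2]-b)@yv*1e3)
# foot wire front ends (z~.081) in side u.png crop: near end (582,125), rear near (740,70)
for u,v in((582,125),(740,70)):
    print(onz("side",285+(u-392)/5.6-.4,215+v/5.6-.4,.0805)[:2])
E
```

```text
grip [0.6168 0.0632 0.2279] 0.0010970462795451832
grip minus bowl along rail mm -1.6033042824458765
grip minus bowl along rail mm 1.6468031991650764
[0.6408 0.0314]
[0.7185 0.0403]
```

Centred to within about 2 mm by both estimates, still, and the robot is clear. Handing in.

```bash
python3 -c "
from plant import *
print(state()['time']);print(job_done())"
```

```text
17.9
the job is handed in; nothing more can be done
None
```

The carrier is hanging on the rail over the bowl and has been let go. I gripped it by its wooden grip and brought it level into the gap from the front. I then lowered both hooks onto the rod, slid it under the keeper and backed the arm away. The job was handed in at 17.9 s of the 48 s allowed.

**Last checks**
- **Hanging:** both hooks were seen over the rod when I seated them, and the carrier looks seated in the pictures taken after letting go.
- **Stillness:** two pictures taken shortly apart showed no real change (0 pixels differed in the side view, 3 in the scene view).
- **Bowl and other carrier:** the side pictures from before and after look the same for both.
- **Forces:** the readings I took stayed at about 6 N or less.
- **Centring:** the two estimates of the bowl's centre disagree by about 3 mm. They put the carrier 1.6 mm to either side of it, so it is centred to about 2 mm.

One step fell short: a small slide near the end reached only about 5 of 8 mm because of friction. I eased the carrier up slightly and moved it the rest of the way before letting go.

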